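Pack the centrifuge caddy

TASK

Pack the sky-blue caddy for the centrifuge run: first nest the grey sleeve that fits all the way down in the round white holder, then stand the orange-capped tube inside that sleeve. Also set the orange-capped jar upright on the black mat and the orange-lidded box, lid up, flat on the white mat. Leave the violet-capped tube and jar standing where they are, and leave the sleeve that does not fit (or stand it again, if you tried it) upright on the bench outside the caddy.

Things in the scene. Friction and masses are not known exactly. Their poses are not given: they have to be found in the camera images.
- holder: round white cup fixed in one bay of the caddy, 24 mm high, 80 mm across its flared rim, bore 60 mm at the bottom, 72 at the rim, floor 5 mm thick. Origin: centre of its underside, 4 mm above the bench; z up, y along the row of bays. Caddy: fixed sky-blue tray 112 x 324 mm, rim 22 mm high, three bays in a row 106 mm apart, about 102 mm square; which bay holds what varies
- mat_black: black mat, 98 x 98 x 3 mm, fixed on the floor of one bay of the sky-blue caddy. Origin: centre of its underside, 4 mm above the bench, so its top is 7 mm above the bench; z up, x across the caddy, y along its row of bays
- mat_white: white mat, otherwise like the black one: 98 x 98 x 3 mm, fixed in another bay; origin at the centre of its underside, 4 mm above the bench; same axes
- sleeve_narrow: loose grey plastic sleeve: a straight round cup open at the top, outside diameter 50 mm, height 65 mm, wall 4 mm (bore 42 mm), floor 5 mm thick, about 80 g. Origin: centre of its underside, z up; stands upright on the bench at the start
- sleeve_wide: loose grey plastic sleeve that looks the same but is wider: outside diameter 66 mm, height 65 mm, wall 4 mm, floor 5 mm. Origin: centre of its underside, z up; stands upright on the bench at the start
- tube_orange: loose frosted flat-bottomed sample tube with an orange screw cap: body 29 mm diameter, cap 34 mm diameter and 15 mm high, 115 mm high in all, about 50 g. Origin: centre of its underside, z up; stands upright on the bench at the start
- tube_violet: look-alike of the sample tube, same sizes, with a violet cap; not part of this job. Origin: centre of its underside, z up; stands upright on the bench at the start
- jar_orange: loose frosted jar with an orange screw cap: body 47 mm diameter, cap 50 mm diameter and 16 mm high, 70 mm high in all, about 90 g. Origin: centre of its underside, z up; stands upright on the bench at the start
- jar_violet: look-alike of the jar, same sizes, with a violet cap; not part of this job. Origin: centre of its underside, z up; stands upright on the bench at the start
- box_orange: loose white microtube box with an orange lid (shut, does not open): 66 mm along its x, 50 mm along its y, 50 mm high, about 90 g. Origin: centre of its underside, z up; stands upright on the bench at the start, turned up to 1.2 rad either way

How it is judged (in metres and radians):
On the way, in this order (a step that is already met when the one before it is completed fails the run):
1. the fitting sleeve is nested fully down in the round holder (horizontal distance between sleeve_narrow and holder below 0.01 m and z of sleeve_narrow in the frame of holder below 0.009 m and angle between sleeve_narrow's own z axis and vertical below 0.12 rad), for 0.2 s.
2. the orange-capped tube stands inside the nested sleeve (all of step 1 and horizontal distance between tube_orange and sleeve_narrow below 0.011 m and z of tube_orange in the frame of sleeve_narrow between 0 and 0.01 m and angle between tube_orange's own z axis and vertical below 0.15 rad), for 0.2 s.
At the end, for the whole second after the job is handed in: Narrow sleeve seated in the holder (10 mm of its axis), orange tube on that sleeve's floor, orange jar on the black mat, orange box on the white mat (38 mm of centre), all upright; violet tube and jar upright within 30 mm of their starts; wide sleeve upright on the bench; all at rest (all of step 2 and horizontal distance between jar_orange and mat_black below 0.038 m and z of jar_orange in the frame of mat_black between 0 and 0.007 m and angle between each of jar_orange, box_orange, tube_violet, jar_violet, sleeve_wide's own z axis and vertical below 0.1 rad and horizontal distance between box_orange and mat_white below 0.038 m and z of box_orange in the frame of mat_white between 0 and 0.007 m and distance of each of tube_violet, jar_violet from where it was at the start of the episode below 0.03 m and height (world z) of sleeve_wide below 0.003 m and linear speed of each of sleeve_narrow, sleeve_wide, tube_orange, tube_violet, jar_orange, jar_violet, box_orange below 0.02 m/s); the robot touches nothing.
It also fails if it takes over 115 s, if anything falls off the work surface, if the arm or the gripper's body presses on something with over 40 N, if the wrist force passes 120 N, or if a joint passes its speed limit or range.

ROBOT

A 6-joint arm with a two-finger parallel gripper is mounted at the origin on the work surface. World frame = base frame: x ahead of the robot, y to its left, z up, the work surface at z = 0. Lengths are in mm, angles in degrees, forces in N, time in s.
With the tool pointing down it reaches from about 350 to 850 mm from the base axis. Payload 8.1 kg.
Tool frame: the origin (TCP) lies at the very end of the fingers, on their centre line; the grasp point (between the pads) lies 19 mm behind it (tcp_to_grasp is the distance from the TCP to the grasp point, in mm); z points along the fingers, x is the direction in which the jaws open and shut, and the axes are right-handed (so a half turn about z gives the same grasp; the last joint's range is limited). The gripper opens to 85 mm and grips with 20 to 120 N. Pads are 22 mm wide; open, the fingers measure 114 mm over their backs; the gripper's body (76 mm by 85 mm) begins 54 mm behind the grasp point. The pads swing forward as they close: fully open they stand 13 mm farther back than shut.
Start: joints at [70.451, 7.471, 85.268, -0, 87.261, -4.893], TCP at [151.789, 580.487, 231.292] pointing down, gripper open.
Joint ranges: [-169.43, 169.43], [-51.17, 129.36], [1.28, 143.12], [-76.62, 256.62], [0, 156.53], [-152.29, 152.29]. Speed limits (degrees/s): [136.94, 136.94, 159.86, 180, 180, 180].

INTERFACE

Orientations are given as [roll, pitch, yaw] about the fixed x, y, z axes, in that order (R = Rz(yaw) Ry(pitch) Rx(roll)).
In Python, from bench import * gives the robot as it stands. The module is installed in compiled form; this text tells all that it offers.
- The arm moves only by the tool apply_moves, never from a script. Its argument "targets" is text: rows parted by semicolons, each of 7 numbers parted by spaces: the turn, a rotation vector about the tool's x, y, z in rad, then the shift along the tool's x, y, z in cm, then the finger opening in cm, from 0 to 8.54. A call has exactly 5 rows; each row is the pose to reach, as a shift and turn from the pose commanded when the call began, along the tool's axes at that moment; what a row does not reach only later rows make up. A row lasts 1/10 s, in which the tool goes at most 50 mm and 8.59 degrees, less where a joint would pass 70% of its speed; a pose out of reach is approached as far as the arm can. A call with a gripper value outside its range is refused whole. The fingers move at their own pace and stop on an object; "force" is the grip in N (left out, the last holds). Time passes only in rows, so rows that repeat a pose let the fingers close, or fill a call up. It gives the time, the measured TCP pose, the force and the opening at its end, in the units of the state.
- sense(): the state, without advancing time (a new reading comes with each control period).
- snapshot(name): name is "scene" or "top"; returns the picture (480x640x3 uint8, red, green, blue); there is no depth.
- camera_model(name): a dict with "fx", "fy", "cx", "cy" (pixels), "position" and "attitude" of the camera in the world. Camera axes: x right, y up, looking along -z (the intrinsics and any distortion apply to the point x, -y, -z); pixel columns grow to the right and rows downward; lengths in mm; the calibration is good to about 2 mm. A picture is of the moment at which its call begins. camera_model takes no time and is no camera call.
- hand_in(): hands the job in, once; it reports no verdict.
Trained networks look in the newest picture that a camera, given by its name, has taken for a name from the list of things; names that differ only in an ending like _2 or _b are one class to them, and where a whole thing is asked for, a point or a joint stands for the part that bears it (a point fixed in the world has none). Each returns a list of dicts, best first, with "confidence" (0 to 1); they miss things now and then, are a little off and sometimes report something else, mostly with a low value. They report only what shows in the picture. A call takes as long as a camera call.
- recognise(camera, query): "at" ([row, column] in pixels, amid what is visible of it).
- place_of(camera, query): "at" ([row, column] in pixels: a listed point, or the origin of a listed thing).
The state is a dict: "time": time; "joint_pos": joint angles; "qd": joint speeds; "joint_efforts": joint torques, N m; "tool_pos": TCP position; "tcp_rot": TCP orientation; "ft_force": force on the tool from outside, world axes, zero at the start; "wrist_torque": the same for the moment, N m; "finger_gap": finger opening in mm.
Only numpy, scipy, OpenCV 4.12 (cv2) and the standard library are available. Lean on these libraries where they do the work, as an engineer would, in place of code of your own. Each camera call takes 0.05 s, during which the arm holds its last target. There are 200 camera calls.

## Working session

There is one attempt and no reset: what is moved stays moved. The work goes in short steps, Python scripts to look and compute and a tool call to move; the robot and the scene stay as the last step left them, time stands still between calls to the robot, and variables do not carry over. Pictures are saved under pics/ and viewed, about 12 in all and at most 16, crops included, and the job is handed in when it is done.

Besides the shell and the picture viewer there is one more tool, called after ">>>" by a JSON object that holds its "name" and its "arguments". apply_moves: Moves the arm, as the interface text tells. Its arguments: {"type":"object","properties":{"targets":{"type":"string"},"force":{"type":"number"}},"required":["targets"]}

```bash
mkdir -p pics
cat > h.py <<'E'
from bench import *
import numpy as np, cv2
from scipy.spatial.transform import Rotation as Ro
E
python3 - <<'E'
from h import *
s=sense();print({k:np.round(v,3) for k,v in s.items()})
for n in("scene","top"):
    c=camera_model(n);print(n,c)
    im=snapshot(n);cv2.imwrite(f"pics/{n}0.png",im[:,:,::-1])
E
```

```text
{'time': np.float64(0.0), 'joint_pos': array([70.453,  7.517, 85.329,  0.   , 87.262, -4.893]), 'qd': array([ 0.004, -0.027,  0.032,  0.028,  0.094,  0.124]), 'joint_efforts': array([-2.0000e-03, -5.6942e+01, -5.0054e+01, -1.0000e-03,  1.5000e-02,
        0.0000e+00]), 'tool_pos': array([151.581, 579.961, 230.227]), 'tcp_rot': array([-1.7999e+02,  1.0800e-01,  7.5346e+01]), 'ft_force': array([-0.446,  0.931,  0.379]), 'wrist_torque': array([-0.051,  0.051, -0.01 ]), 'finger_gap': np.float64(85.439)}
scene {'fx': 552.2624431142374, 'fy': 552.2624431142374, 'cx': 323.433685753543, 'cy': 242.1593332187093, 'position': array([ 858.37325845, -603.1008173 ,  894.73505284]), 'attitude': array([38.70647159, -0.10353321, 29.97886653])}
top {'fx': 613.6017186659727, 'fy': 613.6017186659727, 'cx': 315.4370466915209, 'cy': 237.04235426342436, 'position': array([ 465.95947484,   11.59584397, 1345.60627346]), 'attitude': array([  2.87342224,  -0.36071381, -89.41073407])}
```

View pics/top0.png

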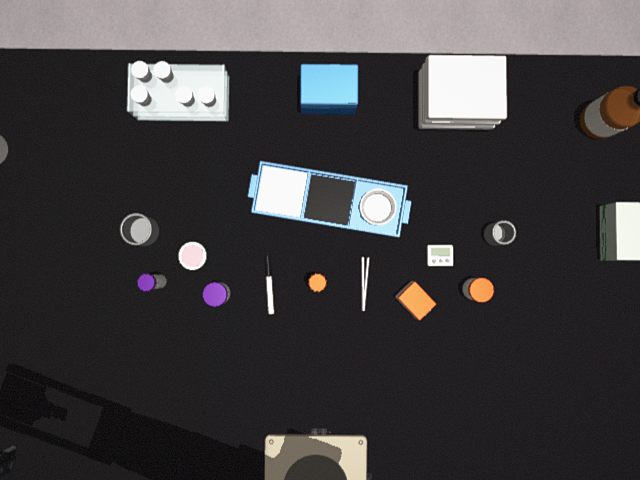

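View pics/scene0.png

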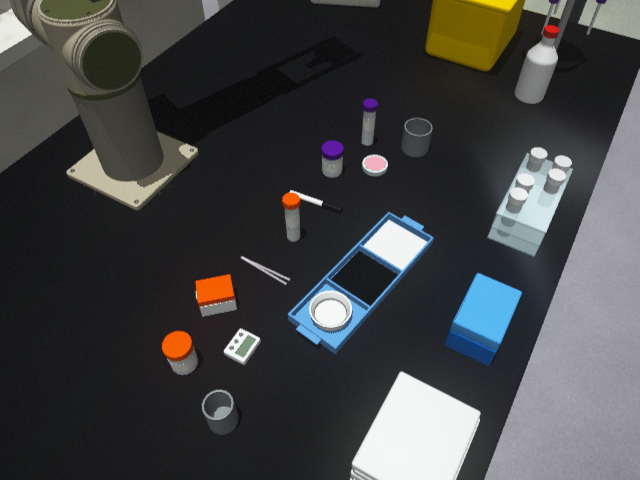

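```bash
cat >> h.py <<'E'
def cam(n):
    c=camera_model(n);return c,Ro.from_euler('xyz',c['attitude'],degrees=True).as_matrix()
def ray(n,rc,z):
    c,R=cam(n);d=R@np.array([(rc[1]-c['cx'])/c['fx'],-(rc[0]-c['cy'])/c['fy'],-1]);p=np.array(c['position'])
    return p+d*(z-p[2])/d[2]
def proj(n,P):
    c,R=cam(n);q=(np.atleast_2d(P)-c['position'])@R
    return np.c_[c['cy']+c['fy']*q[:,1]/q[:,2], c['cx']-c['fx']*q[:,0]/q[:,2]]
E
python3 - <<'E'
from h import *
Z=dict(holder=4,mat_black=4,mat_white=4)
for n in("top","scene"):
    snapshot(n)
    for q in "holder mat_black mat_white sleeve_narrow sleeve_wide tube_orange tube_violet jar_orange jar_violet box_orange".split():
        print(n,q,[(round(float(d['confidence']),2),np.round(d['at']).tolist(),np.round(ray(n,d['at'],Z.get(q,0))[:2]).tolist()) for d in place_of(n,q)[:3]])
E
```

```text
top holder [(0.71, [206.0, 377.0], [603.0, -130.0])]
top mat_black [(0.79, [200.0, 333.0], [614.0, -34.0])]
top mat_white [(0.9, [193.0, 285.0], [629.0, 73.0])]
top sleeve_narrow [(0.76, [235.0, 497.0], [543.0, -395.0])]
top sleeve_wide [(0.61, [232.0, 143.0], [541.0, 381.0]), (0.53, [299.0, 410.0], [400.0, -204.0])]
top tube_orange [(0.74, [281.0, 319.0], [436.0, -5.0])]
top tube_violet [(0.65, [280.0, 160.0], [436.0, 342.0]), (0.38, [232.0, 144.0], [541.0, 380.0])]
top jar_orange [(0.79, [290.0, 470.0], [420.0, -335.0])]
top jar_violet [(0.63, [293.0, 221.0], [410.0, 209.0])]
top box_orange [(0.89, [301.0, 413.0], [396.0, -211.0])]
scene holder [(0.81, [310.0, 332.0], [599.0, -119.0])]
scene mat_black [(0.66, [278.0, 366.0], [620.0, -21.0])]
scene mat_white [(0.97, [247.0, 394.0], [635.0, 76.0])]
scene sleeve_narrow [(0.62, [421.0, 226.0], [552.0, -389.0])]
scene sleeve_wide [(0.73, [149.0, 412.0], [542.0, 375.0])]
scene tube_orange [(0.6, [234.0, 294.0], [437.0, 7.0])]
scene tube_violet [(0.9, [143.0, 367.0], [439.0, 337.0])]
scene jar_orange [(0.56, [361.0, 185.0], [424.0, -337.0])]
scene jar_violet [(0.85, [170.0, 332.0], [410.0, 215.0])]
scene box_orange [(0.82, [302.0, 219.0], [401.0, -208.0])]
```

Top view: the caddy has the white mat at (row 190, col 282), the black mat at (199, 331) and the holder at (207, 377). The narrow sleeve is at right (233, 499) and the wide one at left (229, 140). The orange tube is at (282, 317), jar at (290, 480) and box at (300, 416). The scene view agrees. Next I'll refine these positions by matching projected silhouettes.

```bash
cat >> h.py <<'E'
def circ(x,y,z,r,n=40):
    t=np.linspace(0,2*np.pi,n,False);return np.c_[x+r*np.cos(t),y+r*np.sin(t),0*t+z]
def blob(im,kind,near,rad=30):
    h=cv2.cvtColor(im,cv2.COLOR_RGB2HSV)
    lo,hi=dict(orange=((4,150,90),(20,255,255)),violet=((125,100,40),(150,255,255)),red=((0,150,90),(20,255,255)),
      white=((0,0,140),(179,60,255)))[kind]
    m=cv2.inRange(h,lo,hi);k=np.zeros_like(m);cv2.circle(k,(int(near[1]),int(near[0])),rad,255,-1);m&=k
    n,l,st,c=cv2.connectedComponentsWithStats(m);i=1+np.argmax(st[1:,4]);return (l==i).astype(np.uint8),c[i][::-1]
def fitcap(n,im,kind,near,z0,z1,r,guess):
    m,c=blob(im,kind,near);g=np.array(guess,float)
    for _ in range(6):
        P=proj(n,np.r_[circ(*g,z0,r),circ(*g,z1,r)]);H=cv2.convexHull(P[:,::-1].astype(np.float32))
        M=cv2.moments(H);d=np.array([M['m01'],M['m10']])/M['m00']
        g+=(ray(n,c,z1)-ray(n,d,z1))[:2]
    return g,m.sum(),M['m00']
E
python3 - <<'E'
from h import *
I={n:snapshot(n) for n in("top","scene")}
def rep(name,kind,z0,z1,r,g):
    for n in I:
        nr=proj(n,[*g,z1])[0]
        try:
            p,a,b=fitcap(n,I[n],kind if n=="top" else kind.replace("orange","red"),nr,z0,z1,r,g);print(name,n,p.round(1),a,round(b))
        except Exception as e: print(name,n,e)
rep("tubeO","orange",100,115,17,(437,0));rep("jarO","orange",54,70,25,(422,-336))
rep("tubeV","violet",100,115,17,(438,340));rep("jarV","violet",54,70,25,(410,212))
# box: corners of the lid outline
m,c=blob(I['top'],"orange",(300,416));P=cv2.findContours(m,0,2)[0][0][:,0,::-1]
W=np.array([ray('top',p,50)[:2] for p in P]).astype(np.float32);print("box",cv2.minAreaRect(W))
# holder rim
for n in I:
    m,c=blob(I[n],"white",proj(n,[602,-125,28])[0],34);H=cv2.convexHull(np.argwhere(m).astype(np.float32))[:,0]
    print("holder",n,cv2.fitEllipse(np.array([ray(n,p,28)[:2] for p in H]).astype(np.float32)))
    m,c=blob(I[n],"white",proj(n,[632,75,7])[0],40);P=cv2.findContours(m,0,2)[0][0][:,0,::-1]
    print("wmat",n,cv2.minAreaRect(np.array([ray(n,p,7)[:2] for p in P]).astype(np.float32)))
a=cv2.resize(I['top'][205:255,470:530],None,fx=6,fy=6,interpolation=2);b=cv2.resize(I['top'][205:255,110:170],None,fx=6,fy=6,interpolation=2)
cv2.imwrite("pics/sl.png",np.hstack([b,a])[:,:,::-1])
E
```

```text
tubeO top [437.2   0.5] 264 227
tubeO scene [437.5   1.7] 262 268
jarO top [ 424.3 -342.8] 502 500
jarO scene [ 424.  -339.6] 748 777
tubeV top [434.2 343.9] 286 259
tubeV scene [434.7 345.7] 198 189
jarV top [409.4 213.9] 500 483
jarV scene [410.  215.3] 388 386
box ((399.5345764160156, -210.38543701171875), (68.64462280273438, 52.23049545288086), 43.5852165222168)
holder top ((578.2623901367188, -123.49508666992188), (101.21504211425781, 125.32918548583984), 73.27908325195312)
wmat top ((632.4371948242188, 80.15309143066406), (99.544921875, 101.34050750732422), 81.12112426757812)
holder scene ((600.984619140625, -129.10647583007812), (78.5584945678711, 80.7718276977539), 24.678749084472656)
wmat scene ((633.4903564453125, 84.77114868164062), (93.13200378417969, 96.86438751220703), 80.97877502441406)
```

View pics/sl.png

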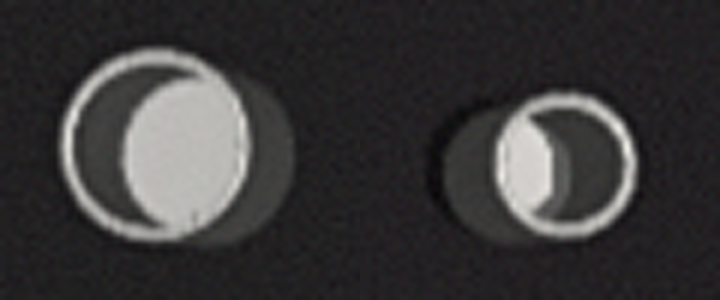

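The left sleeve is about 66 mm across (rim at crop 60–250) and the right one about 50 mm (495–637), so the right one is narrow, with its rim centre near pixel (232.1, 503.9). I'll move toward it.

>>> {"name": "apply_moves", "arguments": {"targets": "0 0 0.15 0 5 0 8.5; 0 0 0.3 0 10 0 8.5; 0 0 0.45 0 15 0 8.5; 0 0 0.6 0 20 0 8.5; 0 0 0.75 0 25 0 8.5", "force": 30}}

```text
time: 1.8
tool_pos: [395.5, 516.5, 231.4]
tcp_rot: [-180.0, -0.0, 32.0]
ft_force: [0.1, 0.7, -0.3]
finger_gap: 85.0
```

>>> {"name": "apply_moves", "arguments": {"targets": "0 0 0.15 0 5 0 8.5; 0 0 0.3 0 10 0 8.5; 0 0 0.45 0 15 0 8.5; 0 0 0.565 0 20 0 8.5; 0 0 0.565 0 25 0 8.5"}}

```text
time: 2.3
tool_pos: [528.3, 304.3, 231.4]
tcp_rot: [-180.0, -0.0, -0.2]
ft_force: [1.4, 1.1, -0.6]
finger_gap: 85.2
```

```bash
cat >> h.py <<'E'
def st():
    s=sense();print(round(float(s['time']),2),np.round(s['tool_pos'],1),np.round(s['tcp_rot'],2),'F',np.round(s['ft_force'],1),'gap',round(float(s['finger_gap']),1));return s
def go(x,y,z,yaw=None):
    "shift in tool axes, cm; turn about tool z rad"
    s=st();R=Ro.from_euler('xyz',s['tcp_rot'],degrees=True)
    d=R.inv().apply(np.array([x,y,z])-s['tool_pos'])/10
    w=np.zeros(3)
    if yaw is not None: w=(R.inv()*Ro.from_euler('xyz',[180,0,yaw],degrees=True)).as_rotvec()
    print('shift',d.round(2),'turn',w.round(3))
E
python3 - <<'E'
from h import *
print(ray('top',(232.1,503.9),65))
go(544,-398,200,0)
E
```

```text
[ 544.86684327 -390.43907593   65.        ]
2.3 [528.3 304.3 231.4] [-1.7999e+02 -1.0000e-02 -2.4000e-01] F [ 1.4  1.1 -0.6] gap 85.2
shift [ 1.86 70.22  3.13] turn [-0.    -0.    -0.004]
```

>>> {"name": "apply_moves", "arguments": {"targets": "0.3 0 0 0.3 5 0 8.5; 0 0 0 0.6 10 0.5 8.5; 0 0 0 0.8 15 1 8.5; 0 0 0 1 20 1.5 8.5; 0 0 0 1.2 25 2 8.5"}}

```text
time: 2.8
tool_pos: [539.3, 55.7, 211.4]
tcp_rot: [180.0, -0.0, -0.0]
ft_force: [1.0, -0.4, 0.4]
finger_gap: 85.4
```

My first row carried a stray 0.3 rad turn by mistake. The later rows undid it and the pose reads correctly now.

>>> {"name": "apply_moves", "arguments": {"targets": "0 0 0 0.1 5 0 8.5; 0 0 0 0.2 10 0 8.5; 0 0 0 0.3 15 0 8.5; 0 0 0 0.4 20 0 8.5; 0 0 0 0.57 25 0 8.5"}}

```text
time: 3.3
tool_pos: [544.9, -194.3, 211.8]
tcp_rot: [180.0, -0.0, -0.0]
ft_force: [1.4, 0.2, -0.2]
finger_gap: 84.5
```

>>> {"name": "apply_moves", "arguments": {"targets": "0 0 0 0 5 2 8.5; 0 0 0 0 10 4 8.5; 0 0 0 0 15 6 8.5; 0 0 0 0 19.5 8 8.5; 0 0 0 0 19.5 9 8.5"}}

```text
time: 3.8
tool_pos: [543.5, -391.7, 119.6]
tcp_rot: [180.0, 0.1, -0.2]
ft_force: [-1.3, 0.1, -0.1]
finger_gap: 84.9
```

Run:
```python
from h import *
go(545,-390,32,0)
a=snapshot('scene');r,c=map(int,proj('scene',[545,-390,60])[0]);r=min(max(r,100),379);c=min(max(c,130),509)
a=a.copy()
for p in np.r_[circ(545,-390,65,25),circ(545,-390,0,25)]:
    q=proj('scene',p)[0].round().astype(int);a[q[0],q[1]]=(255,0,0)
cv2.imwrite('pics/s1.png',cv2.resize(a[r-100:r+100,c-130:c+130],None,fx=3,fy=3,interpolation=2)[:,:,::-1])
```

```text
3.8 [ 543.5 -391.7  119.6] [ 1.7995e+02  7.0000e-02 -2.2000e-01] F [-1.3  0.1 -0.1] gap 84.9
shift [ 0.16 -0.18  8.76] turn [ 0.001  0.001 -0.004]
```

View pics/s1.png

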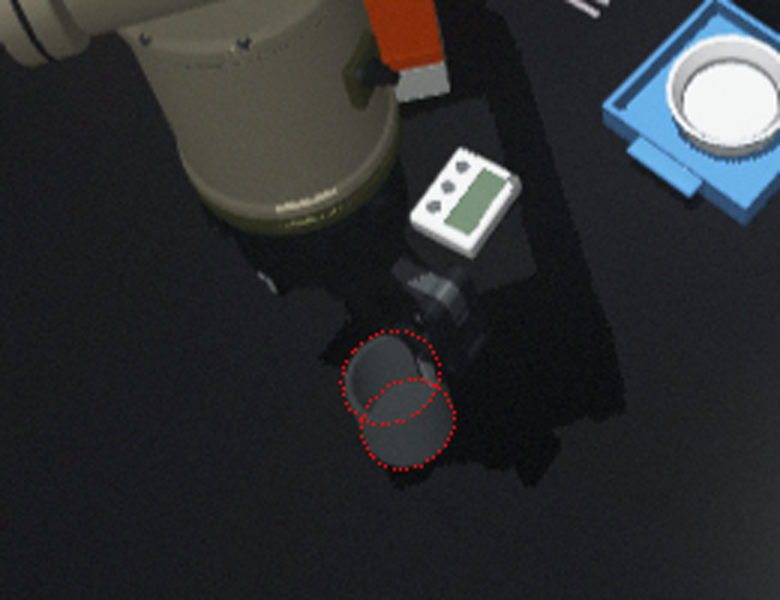

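The projected circles lie on the sleeve (rim at crop (380, 390), base at (420, 408)), so I'll descend and grip.

>>> {"name": "apply_moves", "arguments": {"targets": "0 0 0 0.15 -0.15 3 8.5; 0 0 0 0.15 -0.15 6 8.5; 0 0 0 0.15 -0.15 8 8.5; 0 0 0 0.15 -0.15 8.8 8.5; 0 0 0 0.15 -0.15 8.8 8.5"}}

```text
time: 4.35
tool_pos: [546.3, -384.1, 32.5]
tcp_rot: [-179.9, 0.1, 0.1]
ft_force: [-0.3, 0.4, -0.0]
finger_gap: 85.0
```

>>> {"name": "apply_moves", "arguments": {"targets": "0 0 0 0 0 0 3; 0 0 0 0 0 0 3; 0 0 0 0 0 0 3; 0 0 0 0 0 0 3; 0 0 0 0 0 0 3", "force": 35}}

```text
time: 4.85
tool_pos: [547.9, -386.6, 35.9]
tcp_rot: [179.9, -0.2, 0.0]
ft_force: [-0.1, 0.7, 5.7]
finger_gap: 49.7
```

>>> {"name": "apply_moves", "arguments": {"targets": "0 0 0 0 0 0 3; 0 0 0 0 0 0 3; 0 0 0 0 0 -2 3; 0 0 0 0 0 -5 3; 0 0 0 0 0 -9 3"}}

```text
time: 5.35
tool_pos: [545.3, -384.6, 122.4]
tcp_rot: [-179.8, 0.2, -0.0]
ft_force: [-0.2, -0.3, -1.6]
finger_gap: 49.3
```

Run:
```python
from h import *
go(601,-128,120,0)
a=snapshot('scene');cv2.imwrite('pics/s2.png',a[:,:,::-1])
```

```text
5.35 [ 545.3 -384.6  122.4] [-1.7985e+02  1.8000e-01 -1.0000e-02] F [-0.2 -0.3 -1.6] gap 49.3
shift [  5.57 -25.66   0.29] turn [-0.003  0.003 -0.   ]
```

View pics/s2.png

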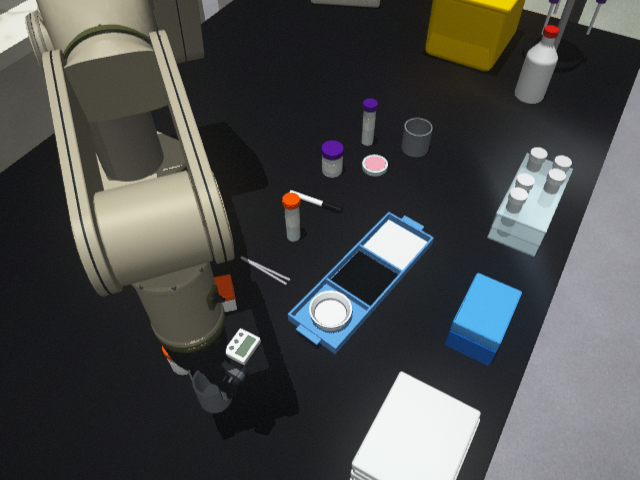

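The sleeve is held (gap 49.3 mm) and raised at pixel (390, 210). I'll carry it above the holder.

>>> {"name": "apply_moves", "arguments": {"targets": "0 0 0 1.1 -5 0 3; 0 0 0 2.2 -10 0 3; 0 0 0 3.4 -15 0 3; 0 0 0 4.5 -20 0 3; 0 0 0 5.5 -25 0 3"}}

```text
time: 5.9
tool_pos: [600.9, -139.8, 124.2]
tcp_rot: [180.0, -0.1, -0.0]
ft_force: [1.0, 0.4, -0.3]
finger_gap: 49.7
```

>>> {"name": "apply_moves", "arguments": {"targets": "0 0 0 0 -1 2 3; 0 0 0 0 -1 4.5 3; 0 0 0 0 -1 4.5 3; 0 0 0 0 -1 4.5 3; 0 0 0 0 -1 4.5 3"}}

```text
time: 6.4
tool_pos: [601.4, -132.4, 80.2]
tcp_rot: [180.0, -0.1, -0.1]
ft_force: [-1.2, -0.6, -0.8]
finger_gap: 49.5
```

Run:
```python
from h import *
L=[]
for n in ('scene','top','scene'):
    a=snapshot(n);L.append(sense()['tool_pos'])
    if n=='scene': S=a
    else: T=a
print(np.round(L,1))
go(601,-124,41,0)
b=[cv2.resize(S[240:370,260:400],None,fx=4,fy=4,interpolation=2),cv2.resize(T[150:260,320:430],None,fx=520/110,fy=520/110,interpolation=2)]
cv2.imwrite('pics/s3.png',np.hstack([b[0],b[1]])[:,:,::-1][:, :1080]);im=cv2.imread('pics/s3.png');cv2.imwrite('pics/s3.png',cv2.resize(im,None,fx=.74,fy=.74))
```

```text
[[ 601.6 -132.5   80.4]
 [ 601.5 -132.5   80.3]
 [ 601.4 -132.4   80.1]]
6.55 [ 601.4 -132.4   80.1] [ 1.7996e+02 -1.4000e-01 -5.0000e-02] F [-0.4  0.3 -0.8] gap 49.9
shift [-0.05 -0.84  3.91] turn [ 0.001 -0.002 -0.001]
```

View pics/s3.png

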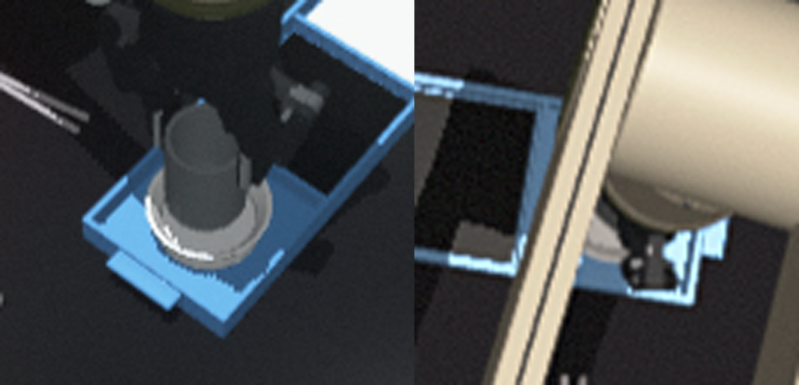

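Run:
```python
from h import *
def ext(x,y,z0,z1,r):
    P=proj('scene',np.r_[circ(x,y,z0,r,200),circ(x,y,z1,r,200)]);return np.r_[P.min(0),P.max(0)].round(1)
print('measured sleeve rows 274.8-318.4 cols 315.7-343.8; holder colrange 309.3-351.5 bottom 330.5')
for y in (-136,-132,-128,-124): print(y,'sleeve',ext(601,y,46,111,25))
for p in ((601,-128),(601,-124),(605,-128)): print(p,'holder',ext(*p,28,28,40))
for p in ((601,-132),(605,-132)): print(p,'sleeve',ext(*p,46,111,25))
```

```text
measured sleeve rows 274.8-318.4 cols 315.7-343.8; holder colrange 309.3-351.5 bottom 330.5
-136 sleeve [273.5 314.1 317.8 343.3]
-132 sleeve [271.9 315.3 316.1 344.5]
-128 sleeve [270.3 316.5 314.4 345.6]
-124 sleeve [268.7 317.7 312.7 346.7]
(601, -128) holder [289.6 308.7 326.9 352.2]
(601, -124) holder [288.1 309.8 325.2 353.3]
(605, -128) holder [290.5 310.5 327.8 354.2]
(601, -132) sleeve [271.9 315.3 316.1 344.5]
(605, -132) sleeve [272.8 317.3 317.  346.5]
```

The sleeve is about 2 mm off the holder axis, so I'll correct and lower it.

>>> {"name": "apply_moves", "arguments": {"targets": "0 0 0 0 -0.2 0.5 3; 0 0 0 0 -0.2 1.5 3; 0 0 0 0 -0.2 2.5 3; 0 0 0 0 -0.2 3.2 3; 0 0 0 0 -0.2 3.5 3"}}

```text
time: 7.05
tool_pos: [599.8, -129.3, 44.3]
tcp_rot: [-180.0, 0.1, 0.0]
ft_force: [-19.0, 6.1, 38.1]
finger_gap: 49.4
```

>>> {"name": "apply_moves", "arguments": {"targets": "0 0 0 0 0 0.05 3; 0 0 0 0 0 0.1 3; 0 0 0 0 0 0.1 3; 0 0 0 0 0 0.1 3; 0 0 0 0 0 0.1 3"}}

```text
time: 7.55
tool_pos: [600.5, -129.5, 44.4]
tcp_rot: [180.0, 0.0, 0.0]
ft_force: [-11.2, 3.0, 20.5]
finger_gap: 49.8
```

>>> {"name": "apply_moves", "arguments": {"targets": "0 0 0 0 0 -0.2 3; 0 0 0 0 0 -0.2 5.5; 0 0 0 0 0 -0.2 8.5; 0 0 0 0 0 -0.2 8.5; 0 0 0 0 0 -0.2 8.5"}}

```text
time: 8.05
tool_pos: [600.3, -129.5, 44.0]
tcp_rot: [-180.0, 0.0, -0.0]
ft_force: [-0.5, 0.2, 0.2]
finger_gap: 85.0
```

>>> {"name": "apply_moves", "arguments": {"targets": "0 0 0 0 0 -2 8.5; 0 0 0 0 0 -5 8.5; 0 0 0 0 0 -9 8.5; 0 0 0 0 0 -13 8.5; 0 0 0 -3 0 -16 8.5"}}

```text
time: 8.55
tool_pos: [572.6, -129.7, 207.2]
tcp_rot: [180.0, -0.2, 0.0]
ft_force: [-0.4, 0.3, 1.6]
finger_gap: 85.0
```

Run:
```python
from h import *
S=snapshot('scene').copy()
def ext(x,y,z0,z1,r):
    P=proj('scene',np.r_[circ(x,y,z0,r,200),circ(x,y,z1,r,200)]);return np.r_[P.min(0),P.max(0)].round(1)
print('full',ext(600.5,-129,74,74,25),'holder',ext(600.5,-129,28,28,40))
cv2.imwrite('pics/s4.png',cv2.resize(S[230:360,260:400],None,fx=4,fy=4,interpolation=2)[:,:,::-1])
print('wmat/tube target'); go(437,1,205,0)
```

```text
full [282.6 316.1 306.3 344.4] holder [289.9 308.2 327.2 351.7]
wmat/tube target
8.6 [ 570.4 -130.4  212.7] [ 1.7983e+02 -3.8000e-01  3.0000e-02] F [ 5.4 -2.2  3.8] gap 85.1
shift [-13.34 -13.15   0.65] turn [ 0.003 -0.007  0.   ]
```

View pics/s4.png

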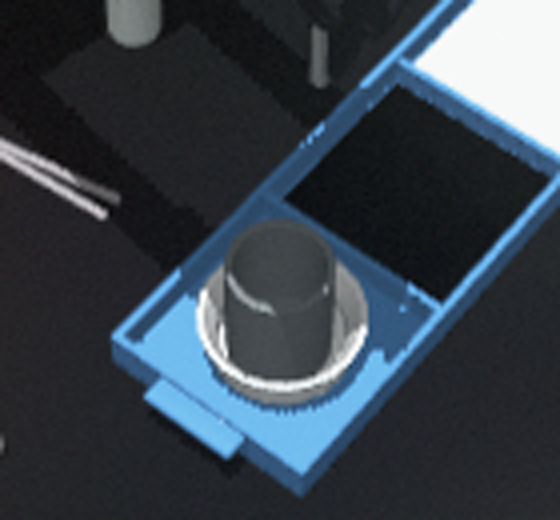

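The sleeve stands upright in the holder, with its rim at crop (265, 280) and the white rim visible all round. Now the tube.

>>> {"name": "apply_moves", "arguments": {"targets": "0 0 0 -3.3 -3.2 0 8.5; 0 0 0 -6.6 -6.4 0 8.5; 0 0 0 -10 -9.8 0.5 8.5; 0 0 0 -13.3 -13.1 1 8.5; 0 0 0 -13.3 -13.1 1 8.5"}}

```text
time: 9.1
tool_pos: [433.0, 4.6, 192.2]
tcp_rot: [-179.9, 0.2, 0.2]
ft_force: [-0.5, -0.7, 1.0]
finger_gap: 85.1
```

>>> {"name": "apply_moves", "arguments": {"targets": "0 0 0 0 0 2 8.5; 0 0 0 0 0 4.5 8.5; 0 0 0 0 0 6 8.5; 0 0 0 0 0 6 8.5; 0 0 0 0 0 6 8.5"}}

```text
time: 9.6
tool_pos: [437.6, 1.3, 134.8]
tcp_rot: [180.0, 0.0, -0.0]
ft_force: [0.5, 0.2, 0.2]
finger_gap: 85.1
```

Run:
```python
from h import *
S=snapshot('scene')
go(437,1,90,0)
r,c=map(int,proj('scene',[437,1,110])[0])
cv2.imwrite('pics/s5.png',cv2.resize(S[r-65:r+75,c-80:c+80],None,fx=4,fy=4,interpolation=2)[:,:,::-1]);print(r,c)
```

```text
9.65 [438.1   1.3 135.4] [ 1.7999e+02 -6.0000e-02 -1.0000e-02] F [-0.6 -0.2 -0.3] gap 84.9
shift [-0.12  0.03  4.54] turn [ 0.    -0.001 -0.   ]
199 290
```

View pics/s5.png

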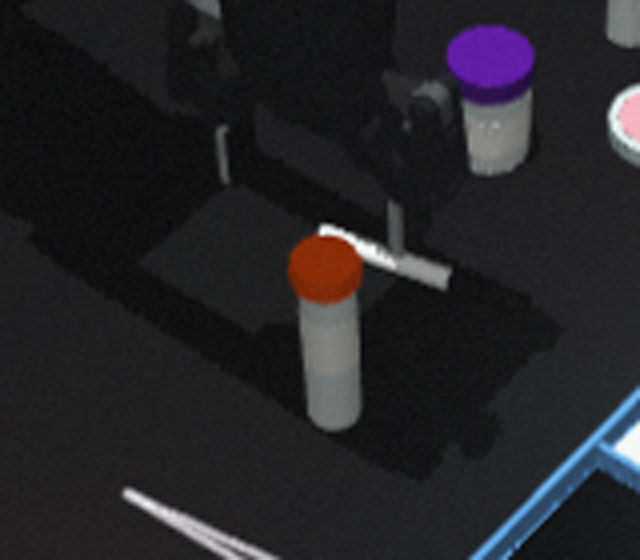

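The tube is standing with its cap at crop (268, 325), between the two fingers. I'll descend and grip the cap.

>>> {"name": "apply_moves", "arguments": {"targets": "0 0 0 0 0 2 8.5; 0 0 0 0 0 3.5 8.5; 0 0 0 0 0 4.5 8.5; 0 0 0 0 0 4.5 8.5; 0 0 0 0 0 4.5 8.5"}}

```text
time: 10.15
tool_pos: [438.0, 1.4, 90.3]
tcp_rot: [180.0, -0.0, -0.0]
ft_force: [0.7, 0.3, -0.6]
finger_gap: 85.0
```

>>> {"name": "apply_moves", "arguments": {"targets": "0 0 0 0 0 0 5; 0 0 0 0 0 0 2; 0 0 0 0 0 0 2; 0 0 0 0 0 0 2; 0 0 0 0 0 0 2", "force": 30}}

```text
time: 10.65
tool_pos: [437.9, 1.4, 90.0]
tcp_rot: [180.0, -0.1, 0.0]
ft_force: [-1.2, -0.7, 4.2]
finger_gap: 33.1
```

>>> {"name": "apply_moves", "arguments": {"targets": "0 0 0 0 0 0 2; 0 0 0 0 0 0 2; 0 0 0 0 0 -2 2; 0 0 0 0 0 -6 2; 0 0 0 0 0 -11 2"}}

```text
time: 11.15
tool_pos: [435.3, 1.7, 198.0]
tcp_rot: [-180.0, 0.3, -0.0]
ft_force: [0.1, 0.2, -0.1]
finger_gap: 33.0
```

Run:
```python
from h import *
snapshot('scene');snapshot('scene')
go(600,-129,200,0)
```

```text
11.25 [441.2   1.1 206.6] [179.93  -0.63   0.  ] F [ 1.   0.3 -0.6] gap 32.8
shift [15.87 13.01  0.86] turn [ 0.001 -0.011  0.   ]
```

>>> {"name": "apply_moves", "arguments": {"targets": "0 0 0 3 2.5 0 2; 0 0 0 7 5.5 0 2; 0 0 0 11 9 0 2; 0 0 0 14.5 12 0 2; 0 0 0 16.2 13 0 2"}}

```text
time: 11.75
tool_pos: [601.0, -131.6, 197.6]
tcp_rot: [180.0, 0.1, -0.1]
ft_force: [-1.3, -0.5, -0.0]
finger_gap: 32.8
```

>>> {"name": "apply_moves", "arguments": {"targets": "0 0 0 0 0 1 2; 0 0 0 0 0 2 2; 0 0 0 0 0 2 2; 0 0 0 0 0 2 2; 0 0 0 0 0 2 2"}}

```text
time: 12.25
tool_pos: [599.3, -127.9, 180.1]
tcp_rot: [180.0, -0.0, 0.0]
ft_force: [0.3, -0.0, -0.4]
finger_gap: 32.7
```

Run:
```python
from h import *
S=snapshot('scene');T=snapshot('top')
go(600,-129,106,0)
b=[cv2.resize(S[190:340,260:400],None,fx=4,fy=4,interpolation=2),cv2.resize(T[130:250,340:420],None,fx=5,fy=5,interpolation=2)]
cv2.imwrite('pics/s6.png',cv2.resize(np.hstack(b),None,fx=.8,fy=.8)[:,:,::-1])
```

```text
12.35 [ 599.6 -128.2  180.4] [ 1.7998e+02 -8.0000e-02  3.0000e-02] F [ 0.9 -0.2 -0.3] gap 33.1
shift [0.03 0.08 7.44] turn [ 0.    -0.001  0.001]
```

View pics/s6.png

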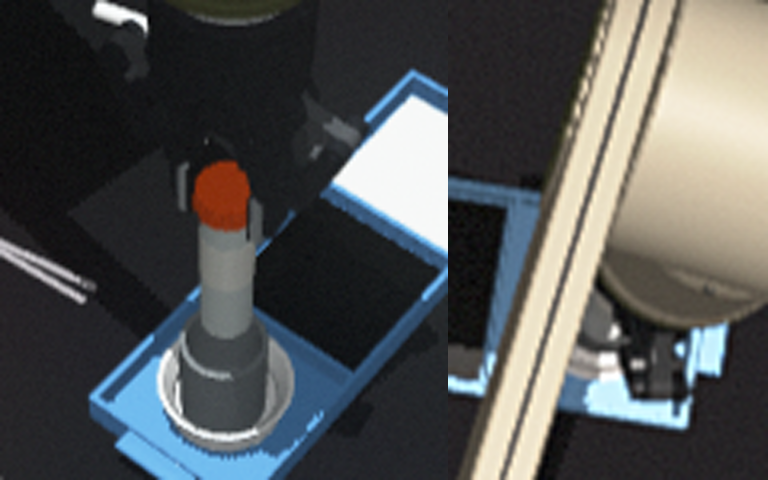

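Run:
```python
from h import *
def ext(x,y,z,r):
    P=proj('scene',circ(x,y,z,r,200));return P.min(0).round(1),P.max(0).round(1)
print('meas tube bottom max row 295.6, cols 323.1-339.4; sleeve rim cols 316.2-344')
for p in ((600,-129),(604,-129),(600,-125)): print(p,ext(*p,90,14.5))
print(ext(600,-129,74,25))
```

```text
meas tube bottom max row 295.6, cols 323.1-339.4; sleeve rim cols 316.2-344
(600, -129) (array([282.2, 321.8]), array([296.1, 338.4]))
(604, -129) (array([283.2, 323.8]), array([297. , 340.4]))
(600, -125) (array([280.6, 322.9]), array([294.4, 339.5]))
(array([282.5, 315.9]), array([306.2, 344.1]))
```

>>> {"name": "apply_moves", "arguments": {"targets": "0 0 0 -0.1 0.25 0.5 2; 0 0 0 -0.1 0.25 2.5 2; 0 0 0 -0.1 0.25 4.5 2; 0 0 0 -0.1 0.25 6 2; 0 0 0 -0.1 0.25 7.2 2"}}

```text
time: 12.85
tool_pos: [597.9, -131.0, 106.0]
tcp_rot: [-180.0, 0.1, -0.0]
ft_force: [0.6, 1.0, -0.4]
finger_gap: 32.7
```

>>> {"name": "apply_moves", "arguments": {"targets": "0 0 0 0 0 0.1 2; 0 0 0 0 0 0.2 2; 0 0 0 0 0 0.3 2; 0 0 0 0 0 0.3 2; 0 0 0 0 0 0.3 2"}}

```text
time: 13.35
tool_pos: [598.8, -131.1, 105.1]
tcp_rot: [180.0, -0.0, -0.0]
ft_force: [0.3, -0.5, -1.1]
finger_gap: 33.1
```

>>> {"name": "apply_moves", "arguments": {"targets": "0 0 0 0 0 0.1 2; 0 0 0 0 0 0.1 2; 0 0 0 0 0 0.1 4.5; 0 0 0 0 0 0.1 7; 0 0 0 0 0 0.1 8.5"}}

```text
time: 13.85
tool_pos: [598.3, -131.0, 103.3]
tcp_rot: [-180.0, 0.0, 0.0]
ft_force: [-0.5, -0.1, -0.3]
finger_gap: 72.4
```

>>> {"name": "apply_moves", "arguments": {"targets": "0 0 0 0 0 0 8.5; 0 0 0 0 0 -3 8.5; 0 0 0 0 0 -7 8.5; 0 0 0 0 0 -11 8.5; 0 0 0 -4 0 -12 8.5"}}

```text
time: 14.35
tool_pos: [563.0, -131.9, 229.3]
tcp_rot: [179.8, -0.5, 0.0]
ft_force: [-0.8, -0.8, 1.9]
finger_gap: 84.9
```

Run:
```python
from h import *
S=snapshot('scene')
p,a,b=fitcap('scene',S,'red',proj('scene',[600,-130,125])[0],114,129,17,(600,-130));print('tube as seated',p,a,b)
cv2.imwrite('pics/s7.png',cv2.resize(S[200:350,260:400],None,fx=3.5,fy=3.5,interpolation=2)[:,:,::-1])
go(424,-341,200,0)
```

```text
tube as seated [ 599.24274465 -131.10634858] 340 357.4781233277172
14.4 [ 555.6 -131.3  227.4] [ 1.799e+02 -1.000e-01  3.000e-02] F [ 3.4 -0.6 -0.2] gap 85.2
shift [-13.17  20.95   2.75] turn [ 0.002 -0.002  0.001]
```

View pics/s7.png

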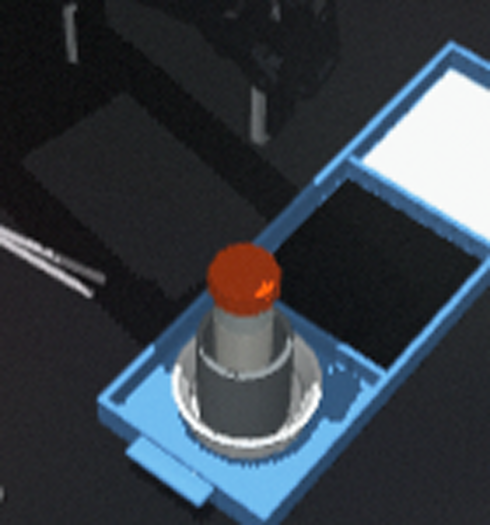

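The tube stands in the sleeve, with its cap at crop (278, 244) and the cap fit matching the seated height. Next the jar.

>>> {"name": "apply_moves", "arguments": {"targets": "0 0 0 -2.8 4.3 0 8.5; 0 0 0 -5.5 8.6 1 8.5; 0 0 0 -8.2 12.9 3 8.5; 0 0 0 -11 17.2 5 8.5; 0 0 0 -13.4 21 7 8.5"}}

```text
time: 14.9
tool_pos: [429.0, -333.3, 157.7]
tcp_rot: [180.0, -0.0, 0.0]
ft_force: [1.6, 0.0, 0.3]
finger_gap: 84.9
```

>>> {"name": "apply_moves", "arguments": {"targets": "0 0 0 0 0 3 8.5; 0 0 0 0 0 5 8.5; 0 0 0 0 0 5 8.5; 0 0 0 0 0 5 8.5; 0 0 0 0 0 5 8.5"}}

```text
time: 15.4
tool_pos: [431.2, -332.3, 109.8]
tcp_rot: [179.9, -0.1, 0.0]
ft_force: [0.3, -0.2, 0.3]
finger_gap: 84.9
```

Run:
```python
from h import *
S=snapshot('scene')
go(424,-341,40,0)
```

```text
15.45 [ 431.4 -332.4  110. ] [ 1.7989e+02 -1.2000e-01  4.0000e-02] F [-0.3 -0.2  1.1] gap 85.2
shift [-0.76  0.85  7.  ] turn [ 0.002 -0.002  0.001]
```

>>> {"name": "apply_moves", "arguments": {"targets": "0 0 0 -0.75 0.85 0 8.5; 0 0 0 -0.75 0.85 2.5 8.5; 0 0 0 -0.75 0.85 5 8.5; 0 0 0 -0.75 0.85 7 8.5; 0 0 0 -0.75 0.85 7 8.5"}}

```text
time: 15.95
tool_pos: [420.9, -339.3, 35.7]
tcp_rot: [-179.8, 0.2, 0.0]
ft_force: [0.6, 1.5, -1.0]
finger_gap: 85.0
```

>>> {"name": "apply_moves", "arguments": {"targets": "0 0 0 0 0 0 7; 0 0 0 0 0 0 4; 0 0 0 0 0 0 4; 0 0 0 0 0 0 4; 0 0 0 0 0 0 4", "force": 35}}

```text
time: 16.45
tool_pos: [423.8, -341.6, 40.2]
tcp_rot: [179.9, -0.1, 0.0]
ft_force: [-0.8, -0.1, 6.3]
finger_gap: 49.2
```

>>> {"name": "apply_moves", "arguments": {"targets": "0 0 0 0 0 0 4; 0 0 0 0 0 -1 4; 0 0 0 0 0 -4 4; 0 0 0 0 0 -8 4; 0 0 0 0 0 -12 4"}}

```text
time: 16.95
tool_pos: [422.3, -339.9, 159.8]
tcp_rot: [-180.0, 0.0, 0.0]
ft_force: [0.1, -0.7, -1.5]
finger_gap: 48.9
```

Run:
```python
from h import *
S=snapshot('scene')
go(617,-24,160,0)
```

```text
17.0 [ 425.4 -342.8  168.5] [ 1.7958e+02 -4.3000e-01  1.0000e-02] F [ 3.1 -2.2  5.7] gap 48.9
shift [ 19.16 -31.88   0.76] turn [ 0.007 -0.008  0.   ]
```

>>> {"name": "apply_moves", "arguments": {"targets": "0 0 0 0 -4 -2 4; 0 0 0 0 -8.5 -4 4; 0 0 0 0 -13 -5 4; 0 0 0 0 -17.5 -5 4; 0 0 0 0 -22 -5 4"}}

```text
time: 17.5
tool_pos: [422.9, -118.9, 209.5]
tcp_rot: [180.0, -0.1, -0.0]
ft_force: [1.7, 0.0, -0.6]
finger_gap: 49.1
```

>>> {"name": "apply_moves", "arguments": {"targets": "0 0 0 2.5 -3.5 0 4; 0 0 0 6 -7 0 4; 0 0 0 10.5 -9.8 0 4; 0 0 0 15 -9.8 0 4; 0 0 0 19.3 -9.8 0 4"}}

```text
time: 18.0
tool_pos: [617.8, -20.6, 208.9]
tcp_rot: [180.0, -0.1, 0.1]
ft_force: [0.2, 0.2, -0.4]
finger_gap: 49.1
```

>>> {"name": "apply_moves", "arguments": {"targets": "0 0 0 0 0 2 4; 0 0 0 0 0 5 4; 0 0 0 0 0 8 4; 0 0 0 0 0 8 4; 0 0 0 0 0 8 4"}}

```text
time: 18.5
tool_pos: [615.4, -22.3, 128.6]
tcp_rot: [-180.0, 0.1, 0.0]
ft_force: [0.5, 0.5, 0.0]
finger_gap: 49.1
```

Run:
```python
from h import *
S=snapshot('scene')
go(617,-24,48,0)
cv2.imwrite('pics/s8.png',cv2.resize(S[170:350,240:440],None,fx=3.2,fy=3.2,interpolation=2)[:,:,::-1])
```

```text
18.55 [616.5 -22.4 130.1] [ 1.7999e+02 -1.1000e-01  0.0000e+00] F [-0.5  0.9 -0.4] gap 48.9
shift [0.03 0.15 8.21] turn [ 0.    -0.002  0.   ]
```

View pics/s8.png

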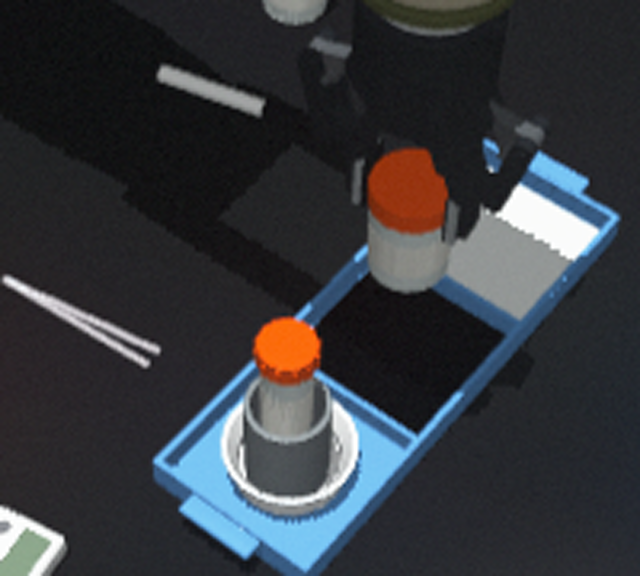

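The jar hangs over the black mat (at crop (220, 410)) and the tube and sleeve are still in place. I'll lower it and release.

>>> {"name": "apply_moves", "arguments": {"targets": "0 0 0 0 0.15 2 4; 0 0 0 0 0.15 4.5 4; 0 0 0 0 0.15 6.5 4; 0 0 0 0 0.15 7.7 4; 0 0 0 0 0.15 8.1 4"}}

```text
time: 19.05
tool_pos: [616.1, -23.9, 47.7]
tcp_rot: [180.0, -0.0, -0.0]
ft_force: [0.5, 0.7, -1.3]
finger_gap: 48.6
```

>>> {"name": "apply_moves", "arguments": {"targets": "0 0 0 0 0 0 4; 0 0 0 0 0 0 4; 0 0 0 0 0 0 4; 0 0 0 0 0 0 6; 0 0 0 0 0 0 8"}}

```text
time: 19.55
tool_pos: [616.2, -23.9, 47.9]
tcp_rot: [180.0, -0.1, 0.0]
ft_force: [0.8, -0.1, 0.4]
finger_gap: 72.8
```

>>> {"name": "apply_moves", "arguments": {"targets": "0 0 0 0 0 0 8.5; 0 0 0 0 0 -3 8.5; 0 0 0 0 0 -8 8.5; 0 0 0 0 0 -13 8.5; 0 0 0 0 0 -16 8.5"}}

```text
time: 20.05
tool_pos: [617.3, -24.0, 212.3]
tcp_rot: [180.0, -0.3, 0.0]
ft_force: [1.4, -0.3, 0.5]
finger_gap: 84.7
```

Run:
```python
from h import *
S=snapshot('scene')
p,a,b=fitcap('scene',S,'red',proj('scene',[617,-24,70])[0],61,77,25,(617,-24));print('jar',p,a,b)
m,c=blob(S,"red",proj('scene',[400,-210,50])[0]);print(c)
go(400,-209,130,-43.5);go(400,-209,130,46.5)
```

```text
jar [618.0451761  -22.49426075] 533 584.0902354381979
[289.50882658 214.17549325]
20.1 [619.3 -24.2 217.4] [ 1.7992e+02 -6.8000e-01  1.0000e-02] F [1.6 0.7 5. ] gap 85.1
shift [-22.04  18.46   8.51] turn [-0.003 -0.012  0.759]
20.1 [619.3 -24.2 217.4] [ 1.7992e+02 -6.8000e-01  1.0000e-02] F [1.6 0.7 5. ] gap 85.1
shift [-22.04  18.46   8.51] turn [ 0.006 -0.011 -0.811]
```

The jar is on the black mat, about 2 mm from its centre. Now the box, whose long axis is at about +43.6°, so the tool yaw is -46.4°.

>>> {"name": "apply_moves", "arguments": {"targets": "0 0 0.15 -3.5 3.5 0 8.5; 0 0 0.3 -7 7 0 8.5; 0 0 0.45 -10.5 10.5 0 8.5; 0 0 0.6 -14 14 2 8.5; 0 0 0.75 -17.5 17.5 4 8.5"}}

```text
time: 20.6
tool_pos: [444.3, -195.7, 169.8]
tcp_rot: [-180.0, -0.1, -43.3]
ft_force: [0.2, -1.1, -0.7]
finger_gap: 85.3
```

>>> {"name": "apply_moves", "arguments": {"targets": "0 0 0.06 0 0 1 8.5; 0 0 0.06 0 0 1 8.5; 0 0 0.06 0 0 1 8.5; 0 0 0.06 0 0 1 8.5; 0 0 0.06 0 0 1 8.5"}}

```text
time: 21.1
tool_pos: [446.3, -194.0, 160.6]
tcp_rot: [-180.0, -0.1, -46.3]
ft_force: [-0.7, 0.6, -0.2]
finger_gap: 84.6
```

Run:
```python
from h import *
go(400,-209.5,100,-46.4)
```

```text
21.1 [ 446.3 -194.   160.6] [-1.7997e+02 -8.0000e-02 -4.6260e+01] F [-0.7  0.6 -0.2] gap 84.6
shift [-2.09  4.42  6.05] turn [-0.    -0.001  0.002]
```

>>> {"name": "apply_moves", "arguments": {"targets": "0 0 0 -1 2.2 2 8.5; 0 0 0 -2.1 4.4 5 8.5; 0 0 0 -2.1 4.4 6.5 8.5; 0 0 0 -2.1 4.4 6.5 8.5; 0 0 0 -2.1 4.4 6.5 8.5"}}

```text
time: 21.6
tool_pos: [399.7, -209.5, 95.6]
tcp_rot: [-180.0, -0.0, -46.3]
ft_force: [-0.3, -0.3, -0.0]
finger_gap: 84.9
```

Run:
```python
from h import *
S=snapshot('scene')
go(400,-209.5,24,-46.4)
cv2.imwrite('pics/s9.png',cv2.resize(S[225:345,150:310],None,fx=4,fy=4,interpolation=2)[:,:,::-1])
```

```text
21.65 [ 400.2 -209.8   96.1] [-1.7997e+02 -1.1000e-01 -4.6340e+01] F [ 1.5 -0.6  0.5] gap 85.1
shift [-0.05 -0.01  7.21] turn [-0.001 -0.002  0.001]
```

View pics/s9.png

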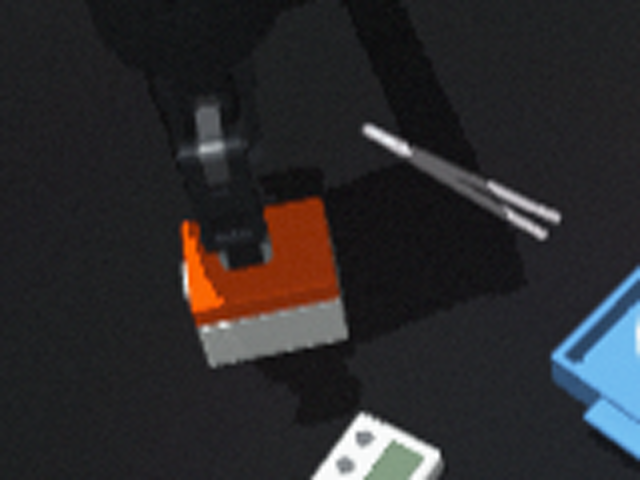

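One finger is seen in front of the long face (crop (250, 243)), lined up with the box. I'll descend and grip.

>>> {"name": "apply_moves", "arguments": {"targets": "0 0 0 0 0 2 8.5; 0 0 0 0 0 4.5 8.5; 0 0 0 0 0 6.5 8.5; 0 0 0 0 0 7.2 8.5; 0 0 0 0 0 7.2 8.5"}}

```text
time: 22.15
tool_pos: [399.2, -209.4, 22.8]
tcp_rot: [180.0, 0.0, -46.4]
ft_force: [-0.4, -0.4, 0.9]
finger_gap: 85.0
```

>>> {"name": "apply_moves", "arguments": {"targets": "0 0 0 0 0 0 7; 0 0 0 0 0 0 4; 0 0 0 0 0 0 4; 0 0 0 0 0 0 4; 0 0 0 0 0 0 4", "force": 35}}

```text
time: 22.65
tool_pos: [400.0, -210.3, 24.2]
tcp_rot: [-180.0, -0.1, -46.4]
ft_force: [-1.1, 1.1, 5.7]
finger_gap: 49.4
```

>>> {"name": "apply_moves", "arguments": {"targets": "0 0 0 0 0 0 4; 0 0 0 0 0 -1 4; 0 0 0 0 0 -5 4; 0 0 0 0 0 -10 4; 0 0 0 0 0 -15 4"}}

```text
time: 23.15
tool_pos: [398.0, -209.0, 174.5]
tcp_rot: [180.0, 0.1, -46.4]
ft_force: [1.1, -1.6, -0.3]
finger_gap: 49.3
```

>>> {"name": "apply_moves", "arguments": {"targets": "0 0 -0.15 0 0 0 4; 0 0 -0.3 0 0 0 4; 0 0 -0.45 0 0 0 4; 0 0 -0.6 0 0 0 4; 0 0 -0.7 0 0 0 4"}}

```text
time: 23.65
tool_pos: [398.7, -209.5, 173.3]
tcp_rot: [180.0, -0.0, -6.0]
ft_force: [0.5, -0.0, -0.8]
finger_gap: 49.3
```

Run:
```python
from h import *
snapshot('scene')
go(633,82,200,-8)
```

```text
23.7 [ 398.7 -209.5  173.3] [ 1.7999e+02 -1.0000e-02 -5.7000e+00] F [-0.6  0.5 -1.4] gap 49.5
shift [ 20.42 -31.33  -2.67] turn [ 0.   -0.    0.04]
```

>>> {"name": "apply_moves", "arguments": {"targets": "0 0 0.04 1 -4.5 -1 4; 0 0 0.04 2 -9 -2.5 4; 0 0 0.04 3 -13.5 -2.5 4; 0 0 0.04 4 -18 -2.5 4; 0 0 0.04 5.5 -22 -2.5 4"}}

```text
time: 24.2
tool_pos: [477.7, 5.2, 198.6]
tcp_rot: [-180.0, -0.0, -8.7]
ft_force: [1.0, -1.3, -1.3]
finger_gap: 49.2
```

Run:
```python
from h import *
snapshot('scene')
go(633,82,110,-8)
```

```text
24.25 [479.8  10.2 198.6] [-1.7977e+02 -1.2000e-01 -8.5800e+00] F [-3.   3.9 -0.8] gap 49.2
shift [14.06 -9.35  8.93] turn [-0.004 -0.002 -0.01 ]
```

>>> {"name": "apply_moves", "arguments": {"targets": "0 0 0 4 -3 0 4; 0 0 0 8 -6 0 4; 0 0 0 12 -8.5 0 4; 0 0 0 14.2 -9.5 1 4; 0 0 0 14.2 -9.5 3 4"}}

```text
time: 24.75
tool_pos: [635.7, 77.1, 169.2]
tcp_rot: [-179.9, -0.2, -8.6]
ft_force: [-0.4, 0.1, -0.9]
finger_gap: 49.7
```

>>> {"name": "apply_moves", "arguments": {"targets": "0 0 0 0 0 3 4; 0 0 0 0 0 6 4; 0 0 0 0 0 6 4; 0 0 0 0 0 6 4; 0 0 0 0 0 6 4"}}

```text
time: 25.25
tool_pos: [633.6, 75.7, 110.3]
tcp_rot: [-180.0, -0.2, -8.6]
ft_force: [-0.4, 0.9, -1.6]
finger_gap: 49.5
```

Run:
```python
from h import *
S=snapshot('scene')
go(633,82,32,-8)
cv2.imwrite('pics/s10.png',cv2.resize(S[160:320,300:460],None,fx=3.5,fy=3.5,interpolation=2)[:,:,::-1])
```

```text
25.3 [633.9  75.8 110.6] [-179.96   -0.22   -8.63] F [ 0.4  0.2 -0.9] gap 49.3
shift [-0.21 -0.59  7.86] turn [-0.001 -0.004 -0.011]
```

View pics/s10.png

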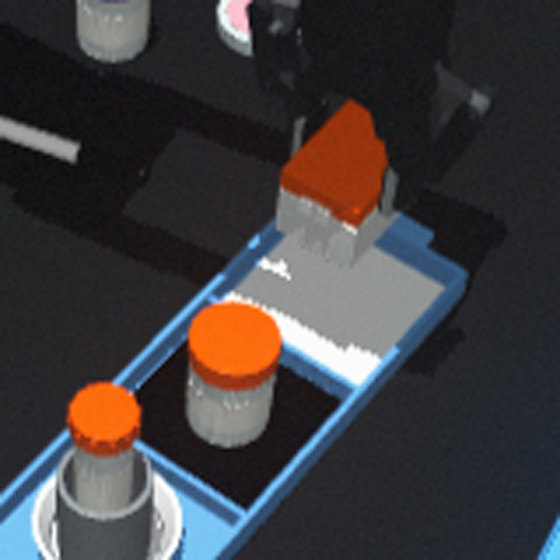

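The box hangs over the white mat, aligned with the caddy; the jar and tube are standing. I'll lower and release.

>>> {"name": "apply_moves", "arguments": {"targets": "0 0 0 -0.2 -0.6 2 4; 0 0 0 -0.2 -0.6 4.5 4; 0 0 0 -0.2 -0.6 6.5 4; 0 0 0 -0.2 -0.6 7.5 4; 0 0 0 -0.2 -0.6 7.9 4"}}

```text
time: 25.8
tool_pos: [631.7, 82.0, 31.0]
tcp_rot: [-180.0, -0.0, -8.6]
ft_force: [-16.5, -1.3, 32.1]
finger_gap: 49.5
```

>>> {"name": "apply_moves", "arguments": {"targets": "0 0 0 0 0 0 4; 0 0 0 0 0 0 4; 0 0 0 0 0 0 4; 0 0 0 0 0 0 6; 0 0 0 0 0 0 7.5"}}

```text
time: 26.3
tool_pos: [631.8, 82.0, 29.4]
tcp_rot: [-180.0, -0.1, -8.6]
ft_force: [1.0, -0.7, -0.1]
finger_gap: 72.6
```

>>> {"name": "apply_moves", "arguments": {"targets": "0 0 0 0 0 0 7.5; 0 0 0 0 0 -3 7.5; 0 0 0 0 0 -8 7.5; 0 0 0 0 0 -13 7.5; 0 0 0 0 0 -17 7.5"}}

```text
time: 26.8
tool_pos: [631.7, 82.1, 202.0]
tcp_rot: [-180.0, -0.1, -8.6]
ft_force: [0.8, 0.6, -0.0]
finger_gap: 75.2
```

>>> {"name": "apply_moves", "arguments": {"targets": "0 0 0 -4 0 0 7.5; 0 0 0 -9 0 0 7.5; 0 0 0 -14 0 0 7.5; 0 0 0 -17 0 0 7.5; 0 0 0 -19 0 0 7.5"}}

```text
time: 27.3
tool_pos: [441.2, 110.7, 198.5]
tcp_rot: [-180.0, 0.0, -8.6]
ft_force: [1.2, -0.3, -0.8]
finger_gap: 75.0
```

Run:
```python
from h import *
S=snapshot('scene');T=snapshot('top');st()
for nm,k,z0,z1,r,g in (("tubeO","red",114,129,17,(599,-130)),("jarO","red",61,77,25,(617,-24)),("tubeV","violet",100,115,17,(434.5,345)),("jarV","violet",54,70,25,(410,215))):
    try:
        p,a,b=fitcap('scene',S,k,proj('scene',[*g,z1])[0],z0,z1,r,g);print(nm,p.round(1),a,round(b))
    except Exception as e: print(nm,e)
cv2.imwrite('pics/s11.png',S[60:400,100:520,::-1]);cv2.imwrite('pics/t11.png',T[100:340,80:560,::-1])
```

```text
27.4 [441.5 110.9 198.7] [-179.99    0.     -8.54] F [ 0.4 -0.5  0.4] gap 74.8
tubeO [ 598.7 -130.5] 356 357
jarO [617.9 -22.4] 535 584
tubeV [434.7 345.7] 198 189
jarV [410.1 215.2] 386 386
```

View pics/s11.png

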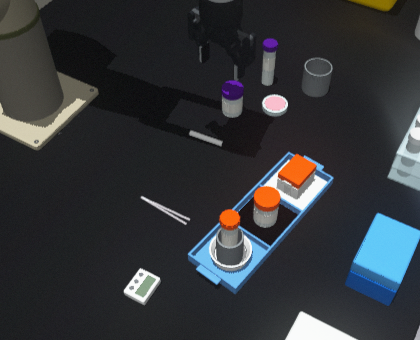

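Tube and sleeve in the holder, jar on the black mat, box on the white mat, and the violet things and wide sleeve untouched. I'll check the box numerically, then hand in.

Run:
```python
from h import *
T=snapshot('top')
try:
    m,c=blob(T,"orange",proj('top',[633,82,57])[0]);P=cv2.findContours(m,0,2)[0][0][:,0,::-1]
    print("box",cv2.minAreaRect(np.array([ray('top',p,57)[:2] for p in P]).astype(np.float32)))
except Exception as e: print(e)
print(hand_in())
```

```text
box ((630.567138671875, 81.72467041015625), (64.61052703857422, 49.00153350830078), 81.84307861328125)
the job is handed in; nothing more can be done
None
```

The job is handed in, done in order at about 27 s of the 115 s allowed; no verdict came back.

| Thing | Where it is | Last check |
|---|---|---|
| Narrow sleeve | Nested in the round holder | Looks upright and centred, about 2 mm from the holder axis; the height is judged from the picture only |
| Orange tube | Standing in that sleeve | Cap fit matches the seated height; about 2–3 mm from the holder axis |
| Orange jar | On the black mat | About 2 mm from the mat's centre |
| Orange box | On the white mat, lid up | Lid outline 65 × 49 mm, as it should be when flat; about 2 mm from centre |
| Violet tube and jar | Not touched | Fitted positions within 0.2 mm of the start |
| Wide sleeve | Not touched | Upright on the bench in the last picture |

- **Row error:** one early row carried a stray 0.3 rad turn by mistake. It was undone within the same call, in free air.
- **Contact forces:** set-down forces peaked at 38 N for the sleeve and 32 N for the box, through the fingers holding them.
- **Disagreement:** image rows read by eye ran 2–3 pixels lower than predicted for both the holder and the sleeve. I treated this as calibration error.

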